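# Click the ink roller onto its hanging spindle

## Robot

A 6-joint arm with a two-finger parallel gripper is mounted at the origin on the work surface. World frame = base frame: x ahead of the robot, y to its left, z up, the work surface at z = 0. Lengths are in m, angles in rad, forces in N, time in s.
With the tool pointing down it reaches from about 0.35 to 0.775 m from the base axis. Payload 7.3 kg.
Tool frame: the origin (TCP) lies midway between the tips of the shut fingers; the grasp point (between the pads) lies grasp_offset behind it (grasp_offset is the distance from the TCP to the grasp point, in m); z points along the fingers, y is the line along which they close (so a half turn about z gives the same grasp; the last joint's range is limited). The gripper opens to 92 mm and grips with 3 to 60 N. Pads are 19 mm wide; open, the fingers measure 130 mm over their backs; the gripper's body (75 mm by 190 mm) begins 47 mm behind the grasp point.
Start: joints at [-1.482, 0.342, 1.524, -0, 1.275, -0.146], TCP at [0.122, -0.511, 0.227] pointing down, gripper open.
Joint ranges: [-2.53, 2.53], [-0.77, 2.02], [0.04, 2.7], [-1, 4.14], [0.28, 2.66], [-3.11, 3.11]. Speed limits (rad/s): [2.57, 2.57, 3.14, 3.14, 3.14, 3.14].

## Interface

Orientations are given as [roll, pitch, yaw] about the fixed x, y, z axes, in that order (R = Rz(yaw) Ry(pitch) Rx(roll)).
In Python, from cell import * gives the robot as it stands.
- The arm moves only by the tool step_arm, never from a script. Its argument "plan" is a list of rows, each a list of 5 numbers: the closure, from -1 (fully open) to 1 (shut), then the shift along the tool's x, y, z in m, then the turn about the tool's z in rad. In form: [[hand, x, y, z, twist], ...]. A call has 1 to 20 rows; each row is the pose to reach, as a shift and turn from the pose commanded when the call began, along the tool's axes at that moment; what a row does not reach only later rows make up. A row lasts 1/8 s, in which the tool goes at most 62.5 mm and 10.7 degrees, less where a joint would pass 70% of its speed; a pose out of reach is approached as far as the arm can. A call with a gripper value outside its range is refused whole. The fingers move at their own pace and stop on an object; "grip_force" is the grip in N (left out, the last holds). Time passes only in rows, so rows that repeat a pose let the fingers close. It gives the time, the measured TCP pose, the force, the opening and the grip force at its end, in the units of the state.
- observe(): the state, without advancing time (a new reading comes with each control period).
- read_camera(name): name is "side" or "top"; returns a dict with "img" (420x560x3 uint8, red, green, blue), "range_z" (420x560 float32, m along the optical axis (not along the pixel's ray), 0 where there is no reading), "fx", "fy", "cx", "cy" (pixels), "R" (3x3) and "t" (3): a world point X has camera coordinates R X + t. Camera axes: x right, y down, z forward; pixel columns grow to the right and rows downward; lengths in m; the calibration is good to about 2 mm. A picture is of the moment at which its call begins.
- hand_in(): hands the job in; it is judged then, once.
The state is a dict: "time": time; "qpos": joint angles; "qvel": joint speeds; "joint_efforts": joint torques, N m; "tool_pos": TCP position; "tool_rot": TCP orientation; "contact_force": force on the tool from outside, world axes, zero at the start; "torque": the same for the moment, N m; "opening": finger opening in m; "grip_force": force on a finger pad.
Only numpy, scipy, OpenCV 4.12 (cv2) and the standard library are available. Lean on these libraries where they do the work, as an engineer would, in place of code of your own. Each camera call takes 0.05 s, during which the arm holds its last target. There are 200 camera calls.

## Task

Take the red ink roller, slide it down over the upright spindle of the green stand, and keep hold of it while you push it past the sprung balls until they click into the groove in its bore. Stop at that click, so that the roller hangs on the balls clear of the foot, and let go; work gently, never ramming the roller against the stand, and leave the black roller, the ink tin and the ink knife where they are.

Things in the scene. Friction and masses are not known exactly. Their poses are not given: they have to be found in the camera images.
- roller_mid (a point): centre, half-way up, of the loose red ink roller: upright tube (z along it) 100 mm long, 44 mm outside, about 0.3 kg, same either way up. Its 22 mm through bore has a groove half-way, 30 mm wide and 9 mm long (centred on this point). Grip it firmly (30 N or more) across its diameter from above, some 32 mm above this point, so that the spindle coming up through it clears the palm
- stand: fixed green stand: round foot, 110 mm across, 14 mm thick, origin at the centre of its underside on the table, z up. From its centre rises a vertical steel spindle, 19 mm thick, top 138 mm above the table. Three brass balls 10 mm thick, 120 degrees apart at one height, stand 4 mm out of the spindle on springs. That height is not measured and differs each time: 74 to 118 mm above the table
- spindle_tip (a point): top of the spindle, on its axis, 138 mm above the table; the top 8 mm taper from 19 to 6 mm thick
- ball_a (a joint): how far the first sprung ball is pressed in, m: 0 standing out (free or in the groove), about 0.0025 in the narrow bore. Pushing the roller's lower rim over the balls takes 10 to 16 N; then it drags (2 to 6 N) over the 45 mm of narrow bore until the balls jump out into the groove: the click
- ball_b (a joint): the same for the second ball. At the click the drag vanishes and the balls even pull the roller on downwards (up to about 10 N) for 3 to 4 mm, until its centre is level with them; let go there, it hangs on the balls at that height
- ball_c (a joint): the same for the third ball. Beyond the click the groove's other wall meets the balls at once and pushing climbs to 10 to 16 N again within 3 mm; 5 mm beyond, the roller is past the click and must be drawn back up. Let go before or past the click, it stays stuck on the balls by friction
- spare_mid (a point): centre of the loose black roller, same size as the red one, standing upright; bystander, leave alone
- tin_mid (a point): centre of the blue ink tin, 71 mm in diameter, 49 mm high, standing; bystander, leave alone
- ink_knife: ink knife lying flat, 200 mm long along its x axis, 30 mm wide, 14 mm high, wooden handle to -x, origin at its middle on the underside; bystander, leave alone

How it is judged:
On the way, in this order (a step that is already met when the one before it is completed fails the run):
1. the red roller, held in the fingers, is threaded over the spindle's tip with the balls still out (contact force between the fingers and roller above 1 N and horizontal distance between roller_mid and spindle_tip below 0.006 m and z of roller_mid in the frame of stand between 0.125 and 0.181 m and value of joint each of ball_a, ball_b, ball_c below 0.001 m), for 0.05 s.
2. the held roller's narrow bore presses the balls in (contact force between the fingers and roller above 1 N and horizontal distance between roller_mid and spindle_tip below 0.006 m and value of joint each of ball_a, ball_b, ball_c above 0.0008 m), for 0.05 s.
At the end, for the whole second after the job is handed in: the red roller hangs still on the spindle (axis within 6 mm and 0.12 rad), all three balls out in its groove (pressed in less than 1 mm), its centre 68 to 124 mm above the table, so neither perched on top of the balls nor past the click nor on the foot; released (value of joint each of ball_a, ball_b, ball_c below 0.001 m and z of roller_mid in the frame of stand between 0.068 and 0.124 m and horizontal distance between roller_mid and spindle_tip below 0.006 m and angle between roller_mid's own z axis and vertical below 0.12 rad and linear speed of roller below 0.02 m/s); the robot touches nothing.
It fails at once if the roller is rammed against the stand (over 30 N) (contact force between roller and stand above 30 N).
It fails at once if the black roller is moved over 20 mm or tipped (distance of spare_mid from where it was at the start of the episode above 0.02 m or angle between spare_mid's own z axis and vertical above 0.5 rad).
It fails at once if the ink tin is moved over 20 mm or tipped (distance of tin_mid from where it was at the start of the episode above 0.02 m or angle between tin_mid's own z axis and vertical above 0.5 rad).
It fails at once if the ink knife is moved over 20 mm (distance of ink_knife from where it was at the start of the episode above 0.02 m).
It also fails if it takes over 64 s, if anything falls off the work surface, if the arm or the gripper's body presses on something with over 40 N, if the wrist force passes 120 N, or if a joint passes its speed limit or range.

## Working session

There is one attempt and no reset: what is moved stays moved. The work goes in short steps, Python scripts to look and compute and a tool call to move; the robot and the scene stay as the last step left them, time stands still between calls to the robot, and variables do not carry over. Pictures are saved under pics/ and viewed, at most 10 in all, crops included, and the job is handed in when it is done.

Besides the shell and the picture viewer there is one more tool, called as a command line: name --pt "numbers of a row" for each row, then --argument value for the rest. step_arm: Moves the arm, as the interface text tells. Its arguments: {"type":"object","properties":{"plan":{"type":"array","items":{"type":"array","items":{"type":"number"}}},"grip_force":{"type":"number"}},"required":["plan"]}

```bash
mkdir -p pics; python3 - <<'E'
from cell import *
import cv2,numpy as np
try: print(grasp_offset)
except Exception as e: print(e)
s=observe(); print({k:np.round(v,3) for k,v in s.items()})
for n in("top","side"):
    c=read_camera(n); cv2.imwrite(f"pics/{n}0.png",c["img"][...,::-1]); np.savez(f"{n}0.npz",**c); print(n,c["fx"],c["cx"],c["cy"],c["R"].round(3).tolist(),c["t"].round(3))
E
```

```text
0.0188
{'time': np.float64(0.0), 'qpos': array([-1.482,  0.343,  1.525, -0.   ,  1.275, -0.146]), 'qvel': array([ 0.001, -0.   , -0.001,  0.003, -0.   , -0.   ]), 'joint_efforts': array([ 2.0000e-03, -4.3124e+01, -2.4422e+01,  7.2000e-02,  5.6000e-02,
       -0.0000e+00]), 'tool_pos': array([ 0.122, -0.51 ,  0.226]), 'tool_rot': array([-3.14 , -0.   ,  0.235]), 'contact_force': array([-0.146,  0.481,  0.68 ]), 'torque': array([-0.01 , -0.028,  0.012]), 'grip_force': np.float64(0.0), 'opening': np.float64(0.092)}
top 393.697404351519 279.859702763216 209.23287786879828 [[-0.007, -0.999, -0.032], [-0.998, 0.009, -0.061], [0.061, 0.031, -0.998]] [0.009 0.537 0.723]
side 407.2459056529035 282.8072975003945 212.05518628030177 [[-0.881, -0.474, -0.017], [-0.295, 0.576, -0.763], [0.371, -0.667, -0.647]] [0.47  0.241 0.628]
```

View pics/top0.png

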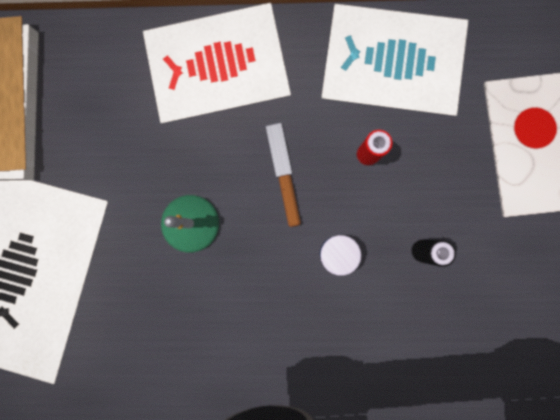

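View pics/side0.png

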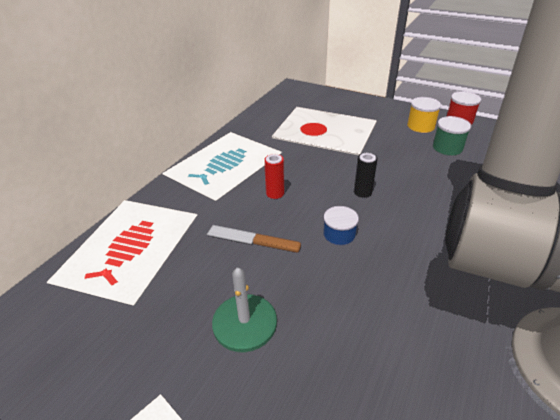

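The top view shows the red roller's top ring at (379,142), the stand's foot at (190,223) and the spindle tip near (172,223). In the side view the roller is at (275,175), the tip at (239,271), and the brass balls are near (238,293) and (247,288).

```bash
cat > h.py <<'E'
import numpy as np,cv2
def ray(c,u,v,z):
    R,t=c["R"],c["t"]; d=R.T@np.array([(u-c["cx"])/c["fx"],(v-c["cy"])/c["fy"],1]); o=-R.T@t
    return o+d*(z-o[2])/d[2]
def proj(c,X):
    p=c["R"]@np.asarray(X)+c["t"]; return np.array([c["fx"]*p[0]/p[2]+c["cx"],c["fy"]*p[1]/p[2]+c["cy"]])
def cloud(c):
    v,u=np.mgrid[:420,:560]; z=c["range_z"]; P=np.stack([(u-c["cx"])/c["fx"]*z,(v-c["cy"])/c["fy"]*z,z],-1)
    W=(P-c["t"])@c["R"]; W[z==0]=np.nan; return W
E
python3 - <<'E'
from h import *
for n in("top","side"):
    c=dict(np.load(n+"0.npz")); W=cloud(c); h=cv2.cvtColor(c["img"],cv2.COLOR_RGB2HSV).astype(int); H,S,V=h[...,0],h[...,1],h[...,2]
    g=(H>50)&(H<90)&(S>100)&(abs(W[...,2]-.014)<.006)
    lim=(slice(150,400),slice(100,320)); m=np.zeros_like(g); m[lim]=1; g&=m
    p=W[g]; e=cv2.minEnclosingCircle(p[:,:2].astype(np.float32)); print(n,"foot",e,np.median(p[:,2]))
    # points high near stand
    q=(np.hypot(W[...,0]-e[0][0],W[...,1]-e[0][1])<.05)&(W[...,2]>.03)
    Q=W[q]; print(" spindle zmax",Q[:,2].max(), [ (round(z,3),Q[abs(Q[:,2]-z)<.006][:,:2].mean(0).round(4),(abs(Q[:,2]-z)<.006).sum()) for z in np.arange(.04,.145,.012)])
    b=q&(H>5)&(H<28)&(S>110)
    n_,l,st,ce=cv2.connectedComponentsWithStats(b.astype(np.uint8))
    for i in range(1,n_): print(" ball",ce[i].round(1),st[i,4],W[l==i].mean(0).round(4))
    r=((H<6)|(H>174))&(S>140)&(W[...,2]>.02)&(W[...,2]<.11); n_,l,st,ce=cv2.connectedComponentsWithStats(r.astype(np.uint8))
    for i in range(1,n_):
        if st[i,4]>60: print(" red",ce[i].round(1),st[i,4],W[l==i].mean(0).round(3))
    x0,y0=(379,142) if n=="top" else (275,158)
    t=(abs(W[...,2]-.1)<.008); mm=np.zeros_like(t); mm[y0-22:y0+22,x0-22:x0+22]=1; t&=mm&(S<90)
    if t.sum()>5: print(" rollertop",t.sum(),cv2.minEnclosingCircle(W[t][:,:2].astype(np.float32)),np.median(W[t][:,2]))
c=dict(np.load("top0.npz"));print(ray(c,379,142,.1),ray(c,171,223,.138))
ims=[]
for n,(x,y) in(("top",(185,220)),("side",(243,290))):
    im=np.load(n+"0.npz")["img"][y-30:y+30,x-38:x+38,::-1]; ims.append(cv2.resize(im,None,fx=5,fy=5,interpolation=2))
cv2.imwrite("pics/crop.png",np.hstack(ims))
E
```

```text
top foot ((0.512483537197113, 0.17788396775722504), 0.054670315235853195) 0.01406559560961556
 spindle zmax 0.13963895402177898 [(np.float64(0.04), array([0.5111, 0.1713]), np.int64(20)), (np.float64(0.052), array([0.5119, 0.1709]), np.int64(16)), (np.float64(0.064), array([0.5118, 0.1716]), np.int64(17)), (np.float64(0.076), array([0.5125, 0.1706]), np.int64(20)), (np.float64(0.088), array([0.5118, 0.1699]), np.int64(13)), (np.float64(0.1), array([0.5127, 0.172 ]), np.int64(46)), (np.float64(0.112), array([0.5114, 0.1715]), np.int64(23)), (np.float64(0.124), array([0.512 , 0.1718]), np.int64(31)), (np.float64(0.136), array([0.512 , 0.1776]), np.int64(99))]
 ball [178.1 215.7] 7 [0.5229 0.174  0.0968]
 ball [180.3 226.3] 6 [0.5049 0.17   0.0971]
 red [369.2 152.2] 378 [ 0.632 -0.153  0.071]
 rollertop 258 ((0.6431214809417725, -0.16406190395355225), 0.018862396478652954) 0.10008964211792401
side foot ((0.5128633975982666, 0.17762143909931183), 0.05500306561589241) 0.013623294012289176
 spindle zmax 0.13923041957095514 [(np.float64(0.04), array([0.5092, 0.1822]), np.int64(51)), (np.float64(0.052), array([0.5097, 0.1822]), np.int64(49)), (np.float64(0.064), array([0.509 , 0.1822]), np.int64(57)), (np.float64(0.076), array([0.5097, 0.1818]), np.int64(57)), (np.float64(0.088), array([0.5077, 0.1816]), np.int64(50)), (np.float64(0.1), array([0.5086, 0.1815]), np.int64(83)), (np.float64(0.112), array([0.5093, 0.1826]), np.int64(57)), (np.float64(0.124), array([0.5095, 0.1817]), np.int64(76)), (np.float64(0.136), array([0.5117, 0.1796]), np.int64(82))]
 ball [246.6 287.2] 10 [0.5041 0.1709 0.0956]
 ball [237.4 293. ] 20 [0.5106 0.1872 0.0958]
 red [462.3 110.8] 359 [ 0.319 -0.709  0.046]
 red [274.1 176.7] 536 [ 0.635 -0.15   0.062]
 rollertop 114 ((0.6473097801208496, -0.16594362258911133), 0.021935218945145607) 0.09942251119277257
[ 0.64307357 -0.1642129   0.1       ] [0.50951032 0.17323411 0.138     ]
```

View pics/crop.png

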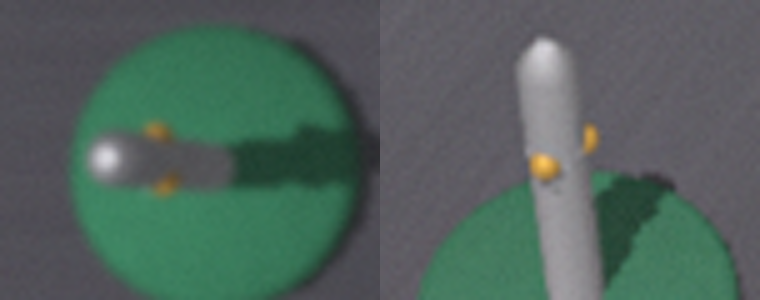

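The crop confirms two balls at about z = 0.096. The stand is at (0.5126, 0.1777) and the roller at (0.643, -0.164), with its top at z = 0.100 as expected. I'll move above the roller, keeping the yaw.

step_arm --pt "-1 0.058 -0.022 0 0" --pt "-1 0.116 -0.043 0 0" --pt "-1 0.174 -0.064 0 0" --pt "-1 0.232 -0.085 0 0" --pt "-1 0.29 -0.107 0 0" --pt "-1 0.348 -0.128 0 0" --pt "-1 0.406 -0.149 0 0" --pt "-1 0.464 -0.17 0 0" --pt "-1 0.522 -0.192 0 0" --pt "-1 0.56 -0.206 0 0" --pt "-1 0.587 -0.216 0 0" --pt "-1 0.587 -0.216 0.02 0" --pt "-1 0.587 -0.216 0.05 0" --pt "-1 0.587 -0.216 0.05 0" --pt "-1 0.587 -0.216 0.05 0" --pt "-1 0.587 -0.216 0.05 0" --grip_force 40

```text
time: 2.1
tool_pos: [0.6434, -0.1643, 0.1783]
tool_rot: [3.14, -0.002, 0.235]
contact_force: [-0.2, 1.1, -0.1]
opening: 0.0918
grip_force: 0.0
```

step_arm --pt "-1 0 0 0.04 0" --pt "-1 0 0 0.075 0" --pt "-1 0 0 0.1 0" --pt "-1 0 0 0.115 0" --pt "-1 0 0 0.115 0" --pt "-1 0 0 0.115 0" --pt "1 0 0 0.115 0" --pt "1 0 0 0.115 0" --pt "1 0 0 0.115 0" --pt "1 0 0 0.115 0" --pt "1 0 0 0.115 0" --pt "1 0 0 0.115 0" --pt "1 0 0 0.115 0" --pt "1 0 0 0.115 0" --grip_force 45

```text
time: 3.85
tool_pos: [0.6428, -0.164, 0.0617]
tool_rot: [3.141, 0.0, 0.235]
contact_force: [-0.3, -1.0, -0.2]
opening: 0.0439
grip_force: 45.0
```

step_arm --pt "1 0 0 -0.02 0" --pt "1 0 0 -0.06 0" --pt "1 0 0 -0.11 0" --pt "1 0 0 -0.15 0" --pt "1 0 0 -0.165 0" --pt "1 -0.004 -0.03 -0.165 0" --pt "1 -0.011 -0.08 -0.165 0" --pt "1 -0.017 -0.13 -0.165 0" --pt "1 -0.024 -0.18 -0.165 0" --pt "1 -0.03 -0.23 -0.165 0" --pt "1 -0.037 -0.28 -0.165 0" --pt "1 -0.042 -0.32 -0.165 0" --pt "1 -0.045 -0.35 -0.165 0" --pt "1 -0.047 -0.3625 -0.165 0" --pt "1 -0.047 -0.3625 -0.165 0" --pt "1 -0.047 -0.3625 -0.165 0" --pt "1 -0.047 -0.3625 -0.165 0"

```text
time: 5.98
tool_pos: [0.5132, 0.1766, 0.2265]
tool_rot: [3.141, 0.0, 0.233]
contact_force: [-0.3, 0.8, -3.5]
opening: 0.0443
grip_force: 45.0
```

```bash
python3 - <<'E'
from cell import *
from h import *
s=observe(); print(s["tool_pos"],s["tool_rot"],s["contact_force"])
for n in("side","top"):
    c=read_camera(n); cv2.imwrite(f"pics/{n}1.png",c["img"][...,::-1]); np.savez(f"{n}1.npz",**c)
    W=cloud(c); h=cv2.cvtColor(c["img"],cv2.COLOR_RGB2HSV).astype(int); H,S=h[...,0],h[...,1]
    r=((H<6)|(H>174))&(S>140)&(abs(W[...,2]-.2)<.07)&(np.hypot(W[...,0]-.512,W[...,1]-.178)<.06)
    Q=W[r]
    from scipy.optimize import least_squares
    if len(Q)>30:
        f=least_squares(lambda p:np.hypot(Q[:,0]-p[0],Q[:,1]-p[1])-.022,[.5126,.1777],loss="soft_l1",f_scale=.001); print(n,len(Q),f.x.round(4),Q[:,2].min(),Q[:,2].max(),abs(f.fun).mean())
        f=least_squares(lambda p:np.hypot(Q[:,0]-p[0]-p[2]*(Q[:,2]-.17),Q[:,1]-p[1]-p[3]*(Q[:,2]-.17))-.022,[.5126,.1777,0,0],loss="soft_l1",f_scale=.001); print(" tilt",f.x.round(4))
    Q=W[(np.hypot(W[...,0]-.5126,W[...,1]-.1777)<.02)&(W[...,2]>.03)&(W[...,2]<.125)&~r]
    if len(Q)>30:
        f=least_squares(lambda p:np.hypot(Q[:,0]-p[0],Q[:,1]-p[1])-.0095,[.5126,.1777],loss="soft_l1",f_scale=.001); print(" spindle",len(Q),f.x.round(4))
E
```

```text
[0.51315788 0.17661399 0.22649736] [3.14127588e+00 2.50848018e-04 2.33312288e-01] [-0.32261911  0.75844008 -3.48773186]
side 1146 [0.5148 0.1754] 0.1677364888334868 0.26327587966546795 0.0004916593013915588
 tilt [ 5.149e-01  1.752e-01 -4.000e-04  6.700e-03]
 spindle 459 [0.5139 0.1764]
```

View pics/side1.png

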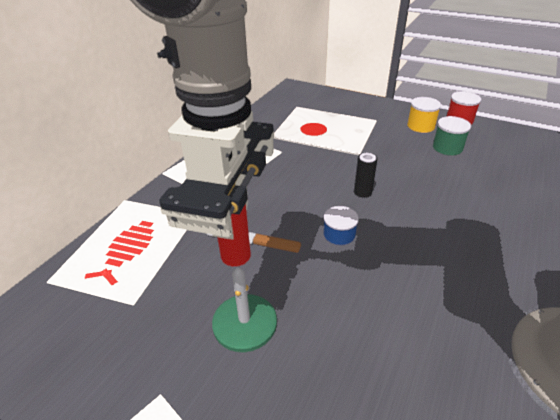

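The held roller's fitted axis, (0.5148, 0.1754), is about 1 mm off the spindle's, (0.5139, 0.1764). I'll correct by a fraction of that and thread slowly.

step_arm --pt "1 -0.0003 -0.0008 0.01 0" --pt "1 -0.0003 -0.0008 0.02 0" --pt "1 -0.0003 -0.0008 0.026 0" --pt "1 -0.0003 -0.0008 0.029 0" --pt "1 -0.0003 -0.0008 0.031 0" --pt "1 -0.0003 -0.0008 0.033 0" --pt "1 -0.0003 -0.0008 0.035 0" --pt "1 -0.0003 -0.0008 0.035 0"

```text
time: 7.08
tool_pos: [0.5122, 0.1783, 0.1916]
tool_rot: [3.141, 0.0, 0.235]
contact_force: [0.5, -0.4, -3.0]
opening: 0.0441
grip_force: 45.0
```

step_arm --pt "1 0 0 0.002 0" --pt "1 0 0 0.004 0" --pt "1 0 0 0.006 0" --pt "1 0 0 0.009 0" --pt "1 0 0 0.012 0" --pt "1 0 0 0.014 0" --pt "1 0 0 0.014 0" --pt "1 0 0 0.014 0"

```text
time: 8.07
tool_pos: [0.5124, 0.1784, 0.1778]
tool_rot: [3.141, -0.0, 0.235]
contact_force: [0.5, -0.7, -2.6]
opening: 0.044
grip_force: 45.0
```

step_arm --pt "1 0 0 0.002 0" --pt "1 0 0 0.004 0" --pt "1 0 0 0.006 0" --pt "1 0 0 0.008 0" --pt "1 0 0 0.01 0" --pt "1 0 0 0.012 0" --pt "1 0 0 0.013 0" --pt "1 0 0 0.014 0" --pt "1 0 0 0.015 0" --pt "1 0 0 0.016 0" --grip_force 50

```text
time: 9.32
tool_pos: [0.5123, 0.1783, 0.1617]
tool_rot: [3.141, -0.0, 0.235]
contact_force: [0.2, 0.2, -2.8]
opening: 0.0435
grip_force: 50.0
```

step_arm --pt "1 0 0 0.001 0" --pt "1 0 0 0.002 0" --pt "1 0 0 0.003 0" --pt "1 0 0 0.004 0" --pt "1 0 0 0.004 0"

```text
time: 9.95
tool_pos: [0.5125, 0.1784, 0.1581]
tool_rot: [3.141, -0.001, 0.235]
contact_force: [-0.1, 0.3, 0.8]
opening: 0.0441
grip_force: 50.0
```

Contact has begun with the rim near z = 0.097, which matches the ball height. I'll push on over the narrow bore.

step_arm --pt "1 0 0 0.001 0" --pt "1 0 0 0.002 0" --pt "1 0 0 0.003 0" --pt "1 0 0 0.004 0" --pt "1 0 0 0.005 0"

```text
time: 10.58
tool_pos: [0.5131, 0.1783, 0.1545]
tool_rot: [3.141, -0.003, 0.235]
contact_force: [-1.4, -2.0, 8.1]
opening: 0.044
grip_force: 50.0
```

step_arm --pt "1 0 0 0.002 0" --pt "1 0 0 0.004 0" --pt "1 0 0 0.006 0" --pt "1 0 0 0.008 0" --pt "1 0 0 0.01 0" --pt "1 0 0 0.012 0" --pt "1 0 0 0.014 0" --pt "1 0 0 0.016 0" --pt "1 0 0 0.018 0" --pt "1 0 0 0.02 0"

```text
time: 11.82
tool_pos: [0.5124, 0.1783, 0.1325]
tool_rot: [3.141, -0.0, 0.235]
contact_force: [-0.1, -2.7, 4.9]
opening: 0.044
grip_force: 50.0
```

```bash
python3 - <<'E'
from cell import *
from h import *
s=observe(); print(s["tool_pos"],s["contact_force"])
c=read_camera("side"); W=cloud(c); h=cv2.cvtColor(c["img"],cv2.COLOR_RGB2HSV).astype(int); H,S=h[...,0],h[...,1]
r=((H<6)|(H>174))&(S>140)&(W[...,2]<.2)&(W[...,2]>.02)&(np.hypot(W[...,0]-.512,W[...,1]-.178)<.06)
Q=W[r]; print(len(Q),np.percentile(Q[:,2],[0,1,3,99]))
cv2.imwrite("pics/side2.png",cv2.resize(c["img"][170:350,160:320,::-1],None,fx=3,fy=3))
E
```

```text
[0.51238147 0.17828898 0.13254308] [-0.08683627 -2.69598778  4.87585353]
657 [0.07384945 0.07506464 0.07680656 0.15768758]
```

View pics/side2.png

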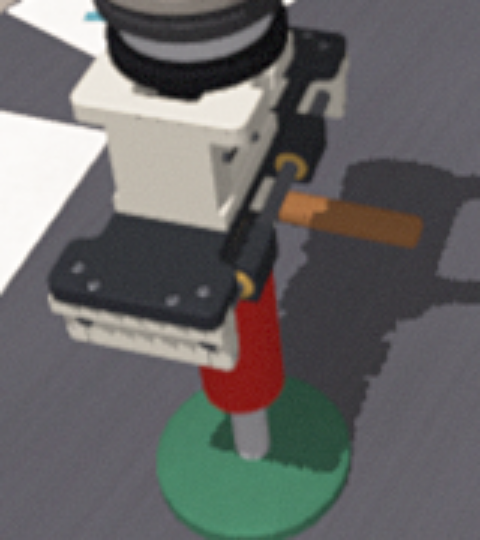

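No slip: the roller's lower rim is at about z = 0.073, and drag is steady. I'll approach the click zone and then take 1 mm steps.

step_arm --pt "1 0 0 0.002 0" --pt "1 0 0 0.004 0" --pt "1 0 0 0.006 0" --pt "1 0 0 0.008 0" --pt "1 0 0 0.01 0" --pt "1 0 0 0.012 0" --pt "1 0 0 0.014 0" --pt "1 0 0 0.014 0"

```text
time: 12.88
tool_pos: [0.5121, 0.1783, 0.1178]
tool_rot: [3.142, 0.001, 0.235]
contact_force: [2.4, -3.0, -3.5]
opening: 0.0439
grip_force: 50.0
```

step_arm --pt "1 0 0 0.001 0" --pt "1 0 0 0.002 0" --pt "1 0 0 0.002 0"

```text
time: 13.25
tool_pos: [0.5121, 0.1783, 0.1164]
tool_rot: [3.142, 0.0, 0.235]
contact_force: [1.2, -3.1, -2.0]
opening: 0.0441
grip_force: 50.0
```

step_arm --pt "1 0 0 0.001 0" --pt "1 0 0 0.002 0" --pt "1 0 0 0.002 0"

```text
time: 13.62
tool_pos: [0.5122, 0.1783, 0.1146]
tool_rot: [3.141, 0.0, 0.235]
contact_force: [1.3, -3.3, 0.9]
opening: 0.0439
grip_force: 50.0
```

step_arm --pt "1 0 0 0.0005 0" --pt "1 0 0 0.001 0"

```text
time: 13.88
tool_pos: [0.5123, 0.1784, 0.1138]
tool_rot: [3.142, -0.0, 0.235]
contact_force: [0.4, -3.1, 2.5]
opening: 0.0441
grip_force: 50.0
```

step_arm --pt "1 0 0 0.0005 0" --pt "1 0 0 0.001 0"

```text
time: 14.12
tool_pos: [0.5123, 0.1784, 0.1127]
tool_rot: [3.141, -0.0, 0.235]
contact_force: [0.8, -4.0, 3.5]
opening: 0.0438
grip_force: 50.0
```

```bash
python3 - <<'E'
from cell import *
from h import *
s=observe(); print(s["tool_pos"],s["contact_force"])
c=read_camera("side"); W=cloud(c); h=cv2.cvtColor(c["img"],cv2.COLOR_RGB2HSV).astype(int); H,S=h[...,0],h[...,1]
r=((H<6)|(H>174))&(S>140)&(W[...,2]<.2)&(W[...,2]>.02)&(np.hypot(W[...,0]-.512,W[...,1]-.178)<.06)
Q=W[r]; print(len(Q),np.percentile(Q[:,2],[0,1,3,99]))
# ball heights from first picture: project candidates
c=dict(np.load("side0.npz"));t=dict(np.load("top0.npz"))
from scipy.optimize import least_squares
S0=[(237.4,293),(246.6,287.2)];T0=[(178.1,215.7),(180.3,226.3)]
best=[]
for a0 in np.arange(0,2.1,.1):
  def P(p,k): a=p[1]+k*2*np.pi/3; return np.array([.5127+.0095*np.cos(a),.1777+.0095*np.sin(a),p[0]])
  def f(p):
    r=[]
    for cc,L in((c,S0),(t,T0)):
      for uv in L: r.append(min((proj(cc,P(p,k))-np.array(uv) for k in range(3)),key=lambda d:d@d))
    return np.concatenate(r)
  q=least_squares(f,[.096,a0]); best.append((q.cost,*q.x))
print(sorted(best)[:3]); q=sorted(best)[0]; print(f(q[1:]).round(1))
E
```

```text
[0.5123181  0.17835695 0.11271629] [ 0.7585189  -3.99534865  3.48726349]
593 [0.05204765 0.05492499 0.05686345 0.18288268]
[(np.float64(0.8978090256647205), np.float64(0.0950505310363699), np.float64(1.7786609665466688)), (np.float64(0.8978090256647803), np.float64(0.09505053102658928), np.float64(-0.31573412863632794)), (np.float64(0.8978090256648642), np.float64(0.09505053103720291), np.float64(1.7786609705716914))]
[ 0.1  0.2 -1.   0.1 -0.1  0.7 -0.4 -0.4]
```

The ball height refines to 0.095 from both views, so the centred TCP should be near z = 0.107 and the click near 0.111. I'll continue.

step_arm --pt "1 0 0 0.0005 0" --pt "1 0 0 0.001 0"

```text
time: 14.42
tool_pos: [0.5123, 0.1783, 0.1117]
tool_rot: [3.141, -0.0, 0.235]
contact_force: [0.7, -3.5, 4.3]
opening: 0.0437
grip_force: 50.0
```

step_arm --pt "1 0 0 0.0005 0" --pt "1 0 0 0.001 0"

```text
time: 14.68
tool_pos: [0.5123, 0.1783, 0.1107]
tool_rot: [3.141, -0.0, 0.235]
contact_force: [-0.3, -2.6, 5.9]
opening: 0.0439
grip_force: 50.0
```

step_arm --pt "1 0 0 0.0005 0" --pt "1 0 0 0.001 0"

```text
time: 14.92
tool_pos: [0.5122, 0.1783, 0.1094]
tool_rot: [3.141, 0.0, 0.235]
contact_force: [0.2, -2.9, -0.5]
opening: 0.0438
grip_force: 50.0
```

Drag drops between TCP 0.1107 and 0.1094, which looks like the click starting.

step_arm --pt "1 0 0 0.0005 0" --pt "1 0 0 0.001 0"

```text
time: 15.18
tool_pos: [0.512, 0.1783, 0.108]
tool_rot: [3.142, 0.001, 0.235]
contact_force: [2.6, -2.7, -4.1]
opening: 0.0439
grip_force: 50.0
```

step_arm --pt "1 0 0 0.0005 0" --pt "1 0 0 0.001 0"

```text
time: 15.42
tool_pos: [0.5118, 0.1783, 0.107]
tool_rot: [-3.142, 0.001, 0.235]
contact_force: [1.2, -2.8, -7.3]
opening: 0.0443
grip_force: 50.0
```

step_arm --pt "1 0 0 0.0005 0" --pt "1 0 0 0.001 0"

```text
time: 15.68
tool_pos: [0.5119, 0.1783, 0.1063]
tool_rot: [-3.142, 0.001, 0.235]
contact_force: [-0.1, -2.5, -6.7]
opening: 0.044
grip_force: 50.0
```

step_arm --pt "1 0 0 0.0005 0" --pt "1 0 0 0.0005 0"

```text
time: 15.92
tool_pos: [0.512, 0.1784, 0.106]
tool_rot: [-3.142, 0.001, 0.235]
contact_force: [0.3, -2.7, -8.5]
opening: 0.0438
grip_force: 50.0
```

step_arm --pt "1 0 0 0.0005 0" --pt "1 0 0 0.001 0"

```text
time: 16.18
tool_pos: [0.5123, 0.1785, 0.1053]
tool_rot: [-3.141, -0.0, 0.235]
contact_force: [0.4, -2.0, -4.7]
opening: 0.0439
grip_force: 50.0
```

The pull is almost gone, so the roller is nearly centred and the springs can finish it. I'll release and rise.

step_arm --pt "1 0 0 0.0003 0" --pt "0.3 0 0 0.0003 0" --pt "-0.5 0 0 0.0003 0" --pt "-1 0 0 0.0003 0" --pt "-1 0 0 0.0003 0" --pt "-1 0 0 0.0003 0" --pt "-1 0 0 0.0003 0" --pt "-1 0 0 0.0003 0"

```text
time: 17.18
tool_pos: [0.5123, 0.1783, 0.1049]
tool_rot: [3.142, 0.0, 0.235]
contact_force: [1.0, 0.4, -0.9]
opening: 0.0915
grip_force: 0.0
```

step_arm --pt "-1 0 0 -0.01 0" --pt "-1 0 0 -0.03 0" --pt "-1 0 0 -0.06 0" --pt "-1 0 0 -0.1 0" --pt "-1 0 0 -0.13 0" --pt "-1 0 0 -0.15 0" --pt "-1 0 0 -0.15 0" --pt "-1 0 0 -0.15 0"

```text
time: 18.18
tool_pos: [0.5118, 0.1782, 0.2542]
tool_rot: [3.142, 0.001, 0.235]
contact_force: [0.1, -0.6, -0.6]
opening: 0.0918
grip_force: 0.0
```

```bash
python3 - <<'E'
from cell import *
from h import *
s=observe(); print(s["time"],s["tool_pos"],s["contact_force"],s["opening"])
c=read_camera("side"); W=cloud(c); h=cv2.cvtColor(c["img"],cv2.COLOR_RGB2HSV).astype(int); H,S=h[...,0],h[...,1]
r=((H<6)|(H>174))&(S>140)&(W[...,2]<.2)&(W[...,2]>.02)&(np.hypot(W[...,0]-.512,W[...,1]-.178)<.06)
Q=W[r]; print(len(Q),np.percentile(Q[:,2],[0,1,3,99,100]))
T=W[(np.hypot(W[...,0]-.512,W[...,1]-.178)<.021)&(np.hypot(W[...,0]-.512,W[...,1]-.178)>.013)&(W[...,2]>.13)&(W[...,2]<.16)&~r]; print("top",np.median(T[:,2]) if len(T) else 0,len(T))
cv2.imwrite("pics/side3.png",cv2.resize(c["img"][170:350,160:320,::-1],None,fx=3,fy=3))
E
```

```text
18.175 [0.51181903 0.1782498  0.25421165] [ 0.11226289 -0.58835569 -0.58453146] 0.09178862721178269
1114 [0.04317802 0.04649071 0.04955788 0.14065297 0.14212014]
top 0.14124907841735948 215
```

View pics/side3.png

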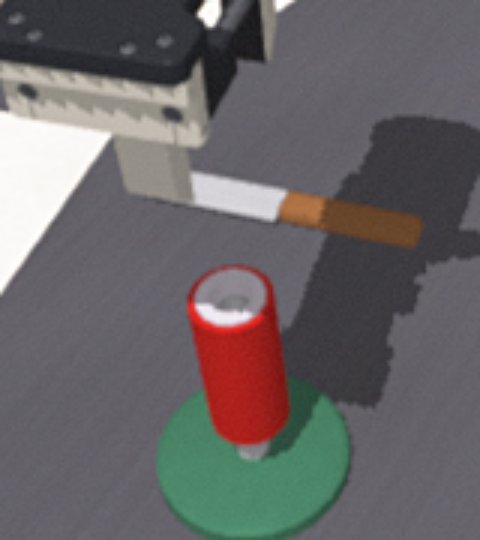

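The roller hangs upright on the spindle and clear of the foot. Its top is at z = 0.141, so its centre is at about 0.092, and the gripper is well above it.

```bash
python3 -c "
from cell import *
print(hand_in())"
```

```text
the job is handed in; nothing more can be done
None
```

The red roller was threaded on, pushed to the click, and left hanging upright on the balls with its centre about 92 mm above the table; I then handed the job in at about 18 s, and no verdict came back.

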